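Find the worn saw mount and fold its tag down

ROBOT

A 6-joint arm with a two-finger parallel gripper is mounted at the origin on the work surface. World frame = base frame: x ahead of the robot, y to its left, z up, the work surface at z = 0. Lengths are in m, angles in rad, forces in N, time in s.
With the tool pointing down it reaches from about 0.3 to 0.775 m from the base axis. Payload 14.6 kg.
Tool frame: the origin (TCP) lies at the very end of the fingers, on their centre line; the grasp point (between the pads) lies 19 mm behind it; x points along the fingers, y is the direction in which the jaws open and shut, and the axes are right-handed (so a half turn about x gives the same grasp; the last joint's range is limited). The gripper opens to 94 mm and grips with 3 to 60 N. Pads are 16 mm wide; open, the fingers measure 119 mm over their backs; the gripper's body (75 mm by 177 mm) begins 78 mm behind the grasp point.
Start: joints at [1.064, 0.3, 1.521, -0, 1.321, -0.067], TCP at [0.234, 0.498, 0.205] pointing down, gripper open.
Joint ranges: [-3.03, 3.03], [-0.79, 2.21], [0.23, 2.52], [-1.04, 4.18], [0, 3.07], [-2.55, 2.55]. Speed limits (rad/s): [2.22, 2.22, 2.57, 3.14, 3.14, 3.14].

INTERFACE

Orientations are given as [roll, pitch, yaw] about the fixed x, y, z axes, in that order (R = Rz(yaw) Ry(pitch) Rx(roll)).
In Python, from station import ctrl, viewer, hand_in gives the robot as it stands. The module is installed in compiled form; this text tells all that it offers.
- The arm moves only by the tool play_rows, never from a script. Its argument "deltas" is a list that holds one entry, the list of rows, each a list of 7 numbers: the shift along the tool's x, y, z in mm, then the turn, a rotation vector about the tool's x, y, z in rad, then the finger opening in mm, from 0 to 94. In form: [[[dx, dy, dz, ax, ay, az, gripper], ...]]. A call has 1 to 10 rows; each row shifts and turns the commanded pose from where the row before left it, along the tool's axes as they then stand; what a row does not reach is not made up. A row lasts 1/10 s, in which the tool goes at most 50 mm and 8.59 degrees, less where a joint would pass 70% of its speed; a pose out of reach is approached as far as the arm can. A call with a gripper value outside its range is refused whole. The fingers move at their own pace and stop on an object; "grip_force" is the grip in N (left out, the last holds). Time passes only in rows, so rows that do not move let the fingers close. It gives the time, the measured TCP pose, the force and the opening at its end, in the units of the state.
- ctrl.get_obs(): the state, without advancing time (a new reading comes with each control period).
- viewer.camera(name): name is "scene" or "side" or "wrist"; returns a dict with "img" (400x640x3 uint8, red, green, blue), "fx", "fy", "cx", "cy" (pixels), "rvec" (rotation vector, rad) and "tvec" (3), from world to camera coordinates, as OpenCV has them. Camera axes: x right, y down, z forward; pixel columns grow to the right and rows downward; lengths in m; the calibration is good to about 2 mm. A picture is of the moment at which its call begins. There is no depth.
- hand_in(): hands the job in, once; it reports no verdict.
The state is a dict: "time_s": time; "qpos": joint angles; "joint_vel": joint speeds; "tau": joint torques, N m; "ee_pos": TCP position; "eef_rot": TCP orientation; "force": force on the tool from outside, world axes, zero at the start; "moment": the same for the moment, N m; "grip_width": finger opening in m.
Only numpy, scipy, OpenCV 4.12 (cv2) and the standard library are available. Lean on these libraries where they do the work, as an engineer would, in place of code of your own. Each camera call takes 0.05 s, during which the arm holds its last target.

TASK

The bench saw is off its three spring mounts and one of the springs has gone soft. With closed fingertips press each mount's round pad down about 5 mm in turn, first the one on the robot's left, then the middle, then the right, to feel which gives most easily; after all three, push the tag of that softest mount down until it lies level, and come clear. Grasp and lift nothing, leave the other two tags up, and do not disturb the loose things on the bench.

Things in the scene. Friction and masses are not known exactly. Their poses are not given: they have to be found in the camera images.
- mount_left: the left one (seen from the robot) of three identical-looking machine mounts screwed to the bench in a row about 0.2 m apart; any of them may hold the soft spring. Flat dark steel base plate 147 (x) by 80 (y) by 8 mm; the origin is the centre of its underside, on the bench, z up. In this frame the round sprung pad stands at x = -35 mm and the tag is hinged at x = +12 mm and reaches towards +x, away from the robot. Nothing on the mount is higher than 68 mm
- pad_left (a point): where the centre of the top of the left mount's pad stands when up, 68 mm above the bench (a fixed point: it does not follow the pad). The pad is a black rubber disc 52 mm across and 12 mm thick on a coil spring over a grey cup 60 mm across; it goes straight down up to 20 mm and springs back, resisting in proportion to travel: the softest takes about 0.3 N per mm, the other two over twice that and at most 1.2 N per mm
- tag_left_edge (a point): middle of the free edge of the left mount's tag, a plain aluminium flap 44 mm wide and 3 mm thick, free edge 48 mm from its hinge line (hinge 14.5 mm above the bench); it starts leaning up over the base plate, free edge away from the robot, and lies level over the base when down
- tag_left (a joint): angle by which the left mount's tag is folded down, rad: 0 is 34 degrees above level, 0.60 is level, at its stop; it starts between 0 and 0.15 and stays where it is left (stiff hinge, 1 to 3 N at the flap)
- mount_middle: the middle one (seen from the robot) of three identical-looking machine mounts screwed to the bench in a row about 0.2 m apart; any of them may hold the soft spring. Flat dark steel base plate 147 (x) by 80 (y) by 8 mm; the origin is the centre of its underside, on the bench, z up. In this frame the round sprung pad stands at x = -35 mm and the tag is hinged at x = +12 mm and reaches towards +x, away from the robot. Nothing on the mount is higher than 68 mm
- pad_middle (a point): where the centre of the top of the middle mount's pad stands when up, 68 mm above the bench (a fixed point: it does not follow the pad). The pad is a black rubber disc 52 mm across and 12 mm thick on a coil spring over a grey cup 60 mm across; it goes straight down up to 20 mm and springs back, resisting in proportion to travel: the softest takes about 0.3 N per mm, the other two over twice that and at most 1.2 N per mm
- tag_middle_edge (a point): middle of the free edge of the middle mount's tag, a plain aluminium flap 44 mm wide and 3 mm thick, free edge 48 mm from its hinge line (hinge 14.5 mm above the bench); it starts leaning up over the base plate, free edge away from the robot, and lies level over the base when down
- tag_middle (a joint): angle by which the middle mount's tag is folded down, rad: 0 is 34 degrees above level, 0.60 is level, at its stop; it starts between 0 and 0.15 and stays where it is left (stiff hinge, 1 to 3 N at the flap)
- mount_right: the right one (seen from the robot) of three identical-looking machine mounts screwed to the bench in a row about 0.2 m apart; any of them may hold the soft spring. Flat dark steel base plate 147 (x) by 80 (y) by 8 mm; the origin is the centre of its underside, on the bench, z up. In this frame the round sprung pad stands at x = -35 mm and the tag is hinged at x = +12 mm and reaches towards +x, away from the robot. Nothing on the mount is higher than 68 mm
- pad_right (a point): where the centre of the top of the right mount's pad stands when up, 68 mm above the bench (a fixed point: it does not follow the pad). The pad is a black rubber disc 52 mm across and 12 mm thick on a coil spring over a grey cup 60 mm across; it goes straight down up to 20 mm and springs back, resisting in proportion to travel: the softest takes about 0.3 N per mm, the other two over twice that and at most 1.2 N per mm
- tag_right_edge (a point): middle of the free edge of the right mount's tag, a plain aluminium flap 44 mm wide and 3 mm thick, free edge 48 mm from its hinge line (hinge 14.5 mm above the bench); it starts leaning up over the base plate, free edge away from the robot, and lies level over the base when down
- tag_right (a joint): angle by which the right mount's tag is folded down, rad: 0 is 34 degrees above level, 0.60 is level, at its stop; it starts between 0 and 0.15 and stays where it is left (stiff hinge, 1 to 3 N at the flap)
- dowel: loose upright wooden dowel stub, 20 mm across, 55 mm tall, between the left and middle mounts; origin at its foot
- bushing: loose brass bushing, 22 mm across, 30 mm tall, between the middle and right mounts; origin at its foot
- hammer: loose hammer lying beyond the mounts; leave alone
- glue: loose white glue bottle, 60 mm across, 150 mm tall, at the left; origin at its foot
- screwdriver: loose screwdriver lying at the right; leave alone
- offcut: loose dark wood block 110 by 50 by 35 mm at the left; origin under its centre
- tin: loose tin can, 72 mm across, 80 mm tall, at the right; origin at its foot
Things that resemble listed ones, but are neither listed nor needed, are in the scene too. Leave any turquoise look-alike of the mount_middle alone.

How it is judged:
By the outcome, as a careful person would: the job done as asked, in the order asked, and still so for the second after the job is handed in, with the robot touching nothing.
It also fails if it takes over 58 s, if anything falls off the work surface, if the arm or the gripper's body presses on something with over 40 N, if the wrist force passes 120 N, or if a joint passes its speed limit or range.

## Working session

There is one attempt and no reset: what is moved stays moved. The work goes in short steps, Python scripts to look and compute and a tool call to move; the robot and the scene stay as the last step left them, time stands still between calls to the robot, and variables do not carry over. Pictures are saved under pics/ and viewed, and the job is handed in when it is done.

Besides the shell and the picture viewer there is one more tool, called as name(argument=value, ...) on one line, values as JSON. play_rows: Moves the arm, as the interface text tells. Its arguments: {"type":"object","properties":{"deltas":{"type":"array","items":{"type":"array","items":{"type":"array","items":{"type":"number"}}}},"grip_force":{"type":"number"}},"required":["deltas"]}

```bash
mkdir -p pics; python3 - <<'E'
from station import ctrl, viewer
import cv2, pickle
print(ctrl.get_obs())
for n in ["scene","side","wrist"]:
    c=viewer.camera(n); pickle.dump(c,open(f"pics/{n}0.pkl","wb"))
    cv2.imwrite(f"pics/{n}0.png",c["img"][:,:,::-1])
    print(n,c["fx"],c["fy"],c["cx"],c["cy"],c["rvec"],c["tvec"])
E
```

```text
{'time_s': 0.0, 'qpos': array([ 1.06437256e+00,  3.00463576e-01,  1.52161052e+00,  1.98296291e-05,
        1.32068174e+00, -6.66059534e-02]), 'joint_vel': array([-0.00254516, -0.00028125,  0.00017074, -0.0009896 , -0.00027912,
       -0.00012269]), 'tau': array([-1.61926910e-04, -5.31807232e+01, -3.52740562e+01,  7.08675524e-02,
        2.44271639e-02, -1.54728909e-04]), 'ee_pos': array([0.23404561, 0.49741889, 0.204878  ]), 'eef_rot': array([-1.6539131 ,  1.56963298, -2.09373583]), 'force': array([-0.24200413,  0.65237799,  0.59133405]), 'moment': array([-0.00233242, -0.0207614 ,  0.02216074]), 'grip_width': 0.09365627000527427}
scene 452.2776236915926 452.2776236915926 316.1372449636791 205.37144850540392 [ 1.26253674  2.09773431 -1.05054215] [ 0.23607172 -0.24037399  1.66829563]
side 383.9547534254615 383.9547534254615 324.80042596181426 199.68291036150646 [ 2.06915011 -0.4298897   0.23304403] [-0.50643926  0.17717172  0.94603457]
wrist 290.63063875767403 290.63063875767403 315.5636118130204 199.684517941934 [-2.46312911 -1.5646216  -0.19876703] [-0.54925621 -0.02663894  0.39127904]
```

View pics/scene0.png

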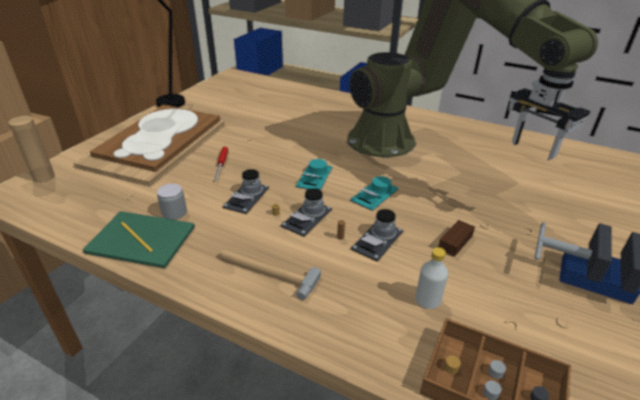

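View pics/side0.png

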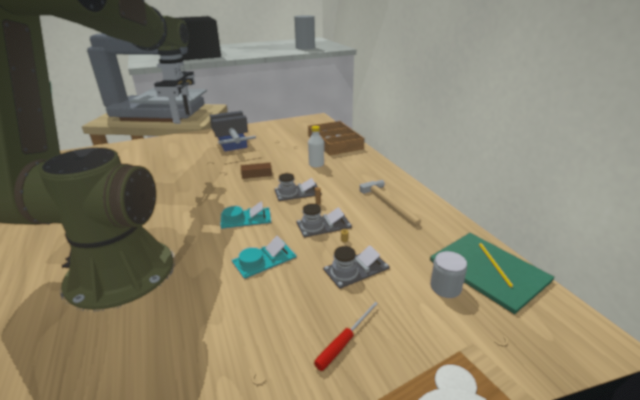

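View pics/wrist0.png

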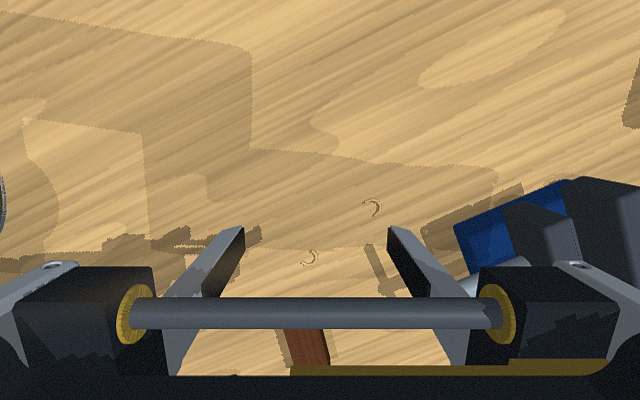

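```bash
python3 - <<'E'
import cv2,pickle,numpy as np
s=pickle.load(open("pics/scene0.pkl","rb"))["img"][:,:,::-1]; d=pickle.load(open("pics/side0.pkl","rb"))["img"][:,:,::-1]
a=cv2.resize(s[160:270,210:410],None,fx=4,fy=4,interpolation=cv2.INTER_NEAREST)
b=cv2.resize(d[160:290,220:420],None,fx=4,fy=4,interpolation=cv2.INTER_NEAREST)
cv2.imwrite("pics/a.png",a);cv2.imwrite("pics/b.png",b)
E
```

```text
(no output)
```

View pics/a.png

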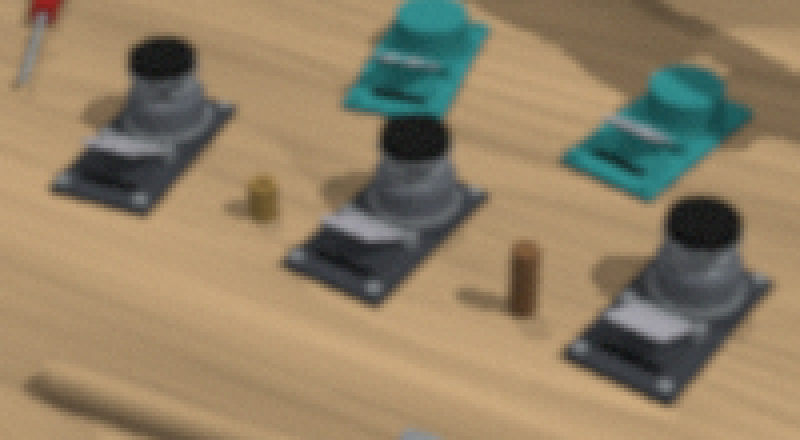

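View pics/b.png

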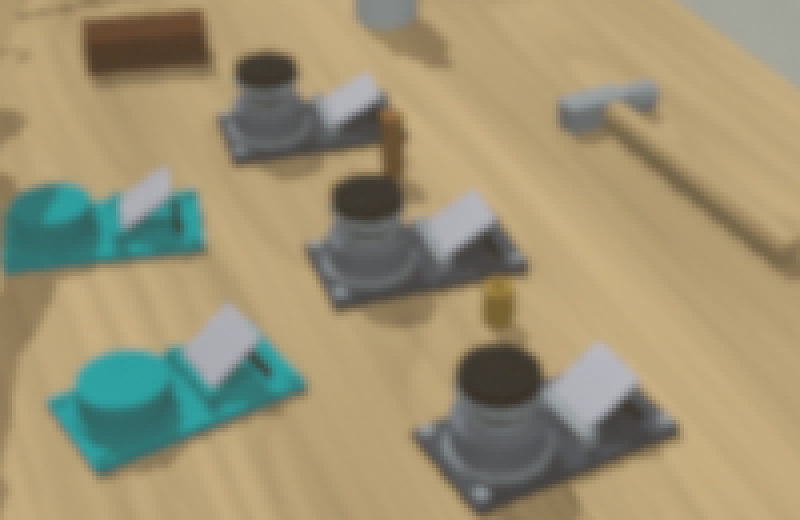

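```bash
cat > h.py <<'E'
import cv2,pickle,numpy as np
def cam(c):
    R=cv2.Rodrigues(np.array(c["rvec"],float))[0]; t=np.array(c["tvec"],float).ravel()
    K=np.array([[c["fx"],0,c["cx"]],[0,c["fy"],c["cy"]],[0,0,1]]); return K,R,t
def ray(c,u,v):
    K,R,t=cam(c); return -R.T@t, R.T@np.linalg.solve(K,[u,v,1])
def plane(c,u,v,z):
    o,d=ray(c,u,v); return o+d*(z-o[2])/d[2]
def proj(c,p):
    K,R,t=cam(c); q=K@(R@np.asarray(p,float)+t); return q[:2]/q[2]
def tri(c1,p1,c2,p2):
    P=[cam(c)[0]@np.c_[cam(c)[1],cam(c)[2]] for c in (c1,c2)]
    X=cv2.triangulatePoints(P[0],P[1],np.array(p1,float).reshape(2,1),np.array(p2,float).reshape(2,1)).ravel(); return X[:3]/X[3]
def blobs(mask,amin):
    n,l,s,ce=cv2.connectedComponentsWithStats(mask.astype(np.uint8)); return [(s[i],ce[i]) for i in range(1,n) if s[i][4]>=amin]
E
python3 - <<'E'
from h import *
S=pickle.load(open("pics/scene0.pkl","rb"));D=pickle.load(open("pics/side0.pkl","rb"))
def crop(c,x0,x1,y0,y1,f,am):
    im=c["img"].astype(int); m=np.zeros(im.shape[:2],bool); m[y0:y1,x0:x1]=f(im[y0:y1,x0:x1]); return blobs(m,am)
blk=lambda i:i.max(2)<75
tg=lambda i:(i.min(2)>135)&(i.max(2)-i.min(2)<30)
for nm,c,b in(("S",S,(210,410,160,270)),("D",D,(220,420,160,290))):
    for n2,f in(("blk",blk),("tag",tg)):
        for s,ce in crop(c,*b,f,12): print(nm,n2,s,ce.round(1), plane(c,*ce,.062 if n2=="blk" else .028).round(4))
E
```

```text
S blk [243 170  16  12 145] [250. 175.] [ 0.5032 -0.2274  0.062 ]
S blk [304 182  11   3  20] [308.2 183. ] [ 0.4583 -0.053   0.062 ]
S blk [238 185  12   8  48] [243.3 189. ] [ 0.5738 -0.2021  0.062 ]
S blk [224 188  43  25 321] [242.3 202.7] [ 0.6303 -0.1659  0.062 ]
S blk [305 189  17  15 183] [313.1 194.7] [ 0.5037 -0.0127  0.062 ]
S blk [359 197  11   6  23] [363.6 199.4] [0.457  0.1217 0.062 ]
S blk [298 204  15  10  72] [304.9 209.2] [ 5.745e-01 -3.000e-04  6.200e-02]
S blk [282 210  48  26 366] [301.6 224. ] [0.6342 0.0226 0.062 ]
S blk [377 210  18  14 208] [385.3 216.2] [0.5004 0.2022 0.062 ]
S blk [367 225  19  11 106] [375.5 230.7] [0.569  0.2016 0.062 ]
S blk [352 232  49  29 403] [372.5 247.8] [0.6332 0.2193 0.062 ]
S tag [232 194  15   4  33] [238.7 195.5] [ 0.5684 -0.2257  0.028 ]
S tag [291 214  18   6  55] [299.8 216.1] [ 0.5696 -0.0193  0.028 ]
S tag [362 236  20   9  94] [371.8 239.8] [0.5682 0.1942 0.028 ]
S tag [311 268   8   2  12] [313.8 268.7] [0.733  0.1111 0.028 ]
D blk [280 175  13   7  78] [286.1 177.8] [0.4995 0.1949 0.062 ]
D blk [307 188   7   5  24] [310.5 190.5] [0.541  0.0851 0.062 ]
D blk [304 205  16  10 136] [311.6 209.4] [ 0.5042 -0.0171  0.062 ]
D blk [334 219  11   9  62] [340.  223.5] [ 0.5469 -0.112   0.062 ]
D blk [335 247  20  15 230] [344.5 254.1] [ 0.5024 -0.2318  0.062 ]
D blk [371 260  12  12  85] [376.2 266.2] [ 0.5487 -0.2993  0.062 ]
D blk [343 275  19  11  50] [352.6 280.3] [ 0.4797 -0.3191  0.062 ]
D tag [390 160  30  22 335] [409.4 166.8] [0.9489 0.1591 0.028 ]
D tag [299 178  16  13 110] [306.7 184.4] [0.5656 0.1859 0.028 ]
D tag [360 180  24   7  80] [370.9 183. ] [0.7636 0.1075 0.028 ]
D tag [250 202  14  14 106] [256.1 208.3] [0.3746 0.1069 0.028 ]
D tag [324 208  20  17 177] [333.7 215.4] [ 0.5696 -0.0221  0.028 ]
D tag [263 236  32  20 222] [275.4 245.4] [ 0.3747 -0.0902  0.028 ]
D tag [356 246  24  23 297] [367.3 256.4] [ 0.5687 -0.2245  0.028 ]
```

```bash
cat >> h.py <<'E'
from scipy.spatial.transform import Rotation as Ro
def st():
    from station import ctrl
    o=ctrl.get_obs(); return o, Ro.from_euler('xyz',o["eef_rot"]).as_matrix()
def go(target, down=True, yaw=None):
    o,R=st(); d=R.T@(np.array(target)-o["ee_pos"])*1000
    print("t",o["time_s"],"pos",o["ee_pos"].round(4),"F",o["force"].round(2),"delta tool mm",d.round(1)); return d
E
python3 - <<'E'
from h import *
o,R=st(); print(R.round(3))
S=pickle.load(open("pics/scene0.pkl","rb"));D=pickle.load(open("pics/side0.pkl","rb"))
print("glue foot", plane(S,431,304,0), plane(D,316,165,0), "offcut",plane(S,457,238,.035),"tin",plane(S,172,186,.08))
print("dowel",plane(S,341,222,.055),"bush",plane(S,276,206,.03),"hamm",plane(S,310,282,.02))
go([.5,.199,.12])
E
```

```text
[[-0.     0.426  0.905]
 [-0.001  0.905 -0.426]
 [-1.    -0.001 -0.   ]]
glue foot [6.82064296e-01 3.88487808e-01 1.11022302e-16] [0.67109947 0.3656105  0.        ] offcut [0.46479631 0.3888527  0.035     ] tin [ 0.67772319 -0.37015531  0.08      ]
dowel [0.57031939 0.10561132 0.055     ] bush [ 0.56302337 -0.10053932  0.03      ] hamm [0.76916935 0.12009395 0.02      ]
t 0.15 pos [0.2341 0.4975 0.2051] F [-0.27 -0.01  0.55] delta tool mm [  85.1 -156.8  367.7]
```

play_rows(deltas=[[[0,0,0,-0.14,0,0,0],[0,0,0,-0.14,0,0,0],[0,0,0,-0.14,0,0,0],[0,0,0,-0.02,0,0,0],[0,-37,33,0,0,0,0],[0,-37,33,0,0,0,0],[0,-37,33,0,0,0,0],[0,-37,33,0,0,0,0],[0,-37,33,0,0,0,0],[0,-37,33,0,0,0,0]]], grip_force=20)

```text
time_s: 1.15
ee_pos: [0.4332, 0.2739, 0.2055]
eef_rot: [0.642, 1.571, 0.638]
force: [-0.1, 1.9, -0.4]
grip_width: 0.0175
```

```bash
python3 - <<'E'
from h import *
go([.5,.197,.10]); o,R=st(); print(R.round(3),o["grip_width"])
E
```

```text
t 1.15 pos [0.4332 0.2739 0.2055] F [-0.09  1.87 -0.43] delta tool mm [105.5 -76.7  67.1]
[[ 0.     0.004  1.   ]
 [ 0.     1.    -0.004]
 [-1.     0.     0.   ]] 0.017474422861594847
```

play_rows(deltas=[[[15,-25,23,0,0,0,0],[30,-25,22,0,0,0,0],[30,-26,22,0,0,0,0],[20,0,0,0,0,0,0],[0,0,0,0,0,0,0],[0,0,0,0,0,0,0],[0,0,0,0,0,0,0]]])

```text
time_s: 1.85
ee_pos: [0.4995, 0.2004, 0.1119]
eef_rot: [0.332, 1.569, 0.332]
force: [0.4, -0.3, 0.7]
grip_width: 0.0005
```

```bash
python3 - <<'E'
from h import *
from station import viewer
go([.5,.197,.068]); o,R=st(); print(o["grip_width"])
for n in("wrist","side","scene"):
    c=viewer.camera(n); pickle.dump(c,open(f"pics/{n}1.pkl","wb")); cv2.imwrite(f"pics/{n}1.png",c["img"][:,:,::-1])
    for y in (.195,.199): print(n,proj(c,[.5,y,.068]).round(1))
E
```

```text
t 1.85 pos [0.4995 0.2004 0.1119] F [ 0.36 -0.29  0.67] delta tool mm [43.9 -3.5  0.4]
0.0005345116969100179
wrist [308.9 218.4]
wrist [313.8 218.4]
side [286.1 176.1]
side [285.7 175.6]
scene [383.  213.6]
scene [384.5 214. ]
```

View pics/wrist1.png

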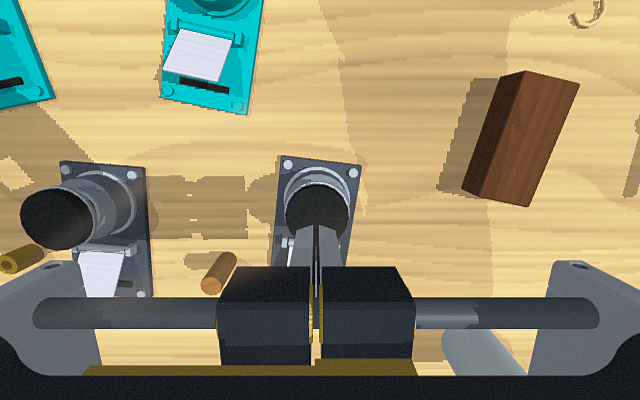

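View pics/side1.png

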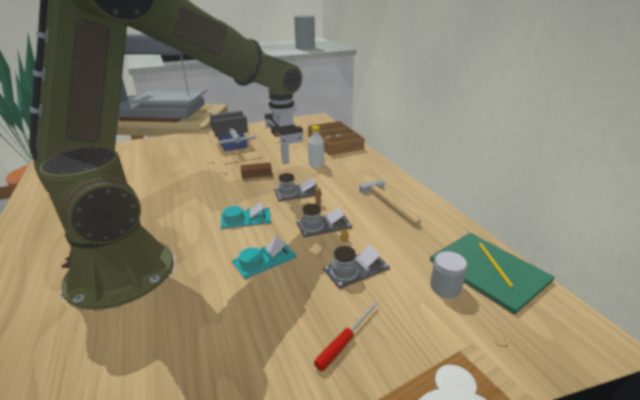

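play_rows(deltas=[[[15,0,0,0,0,0,0],[15,0,0,0,0,0,0],[9,0,0,0,0,0,0],[0,0,0,0,0,0,0],[0,0,0,0,0,0,0],[0,0,0,0,0,0,0]]])

```text
time_s: 2.6
ee_pos: [0.4996, 0.1999, 0.0723]
eef_rot: [0.322, 1.57, 0.322]
force: [0.2, 0.2, -0.2]
grip_width: 0.0005
```

play_rows(deltas=[[[2,0,0,0,0,0,0],[2,0,0,0,0,0,0],[0,0,0,0,0,0,0],[0,0,0,0,0,0,0]]])

```text
time_s: 3.0
ee_pos: [0.4993, 0.1997, 0.0676]
eef_rot: [0.348, 1.571, 0.348]
force: [-0.0, -0.7, 1.8]
grip_width: 0.0006
```

play_rows(deltas=[[[2,0,0,0,0,0,0],[0,0,0,0,0,0,0],[0,0,0,0,0,0,0]]])

```text
time_s: 3.3
ee_pos: [0.4993, 0.1997, 0.0656]
eef_rot: [0.336, 1.57, 0.337]
force: [0.2, -0.9, 2.9]
grip_width: 0.0004
```

play_rows(deltas=[[[2,0,0,0,0,0,0],[0,0,0,0,0,0,0],[0,0,0,0,0,0,0]]])

```text
time_s: 3.6
ee_pos: [0.4993, 0.1997, 0.0636]
eef_rot: [0.355, 1.57, 0.356]
force: [-0.5, -0.2, 6.0]
grip_width: 0.0004
```

play_rows(deltas=[[[0.7,0,0,0,0,0,0],[0,0,0,0,0,0,0],[0,0,0,0,0,0,0]]])

```text
time_s: 3.9
ee_pos: [0.4994, 0.1997, 0.063]
eef_rot: [0.204, 1.57, 0.204]
force: [-1.1, -0.8, 7.0]
grip_width: 0.0004
```

```bash
cat > avg.py <<'E'
from h import *
from station import viewer
f=[];p=[]
for i in range(8):
    viewer.camera("side"); o,_=st(); f.append(o["force"][2]); p.append(o["ee_pos"])
print(o["time_s"],np.round(f,2),np.mean(f).round(2),np.mean(p,0).round(4))
E
python3 avg.py
```

```text
4.3 [6.85 6.04 7.42 7.57 5.47 6.15 6.57 5.98] 6.51 [0.4994 0.1997 0.063 ]
```

play_rows(deltas=[[[-17,0,0,0,0,0,0],[-30,0,0,0,0,0,0],[0,-35,1,0,0,0,0],[0,-36,1,0,0,0,0],[0,-36,1,0,0,0,0],[0,-36,1,0,0,0,0],[0,-36,1,0,0,0,0],[0,-36,0,0,0,0,0],[0,0,0,0,0,0,0],[0,0,0,0,0,0,0]]])

```text
time_s: 5.3
ee_pos: [0.504, -0.0157, 0.1094]
eef_rot: [2.913, 1.57, 2.912]
force: [0.6, 0.1, 0.0]
grip_width: 0.0004
```

```bash
python3 - <<'E'
from h import *
from station import viewer
go([.504,-.015,.072])
c=viewer.camera("wrist"); pickle.dump(c,open("pics/wrist2.pkl","wb")); cv2.imwrite("pics/wrist2.png",c["img"][:,:,::-1])
for y in (.011,.015,.019): print(proj(c,[.504,-y,.068]).round(1))
E
```

```text
t 5.3 pos [ 0.504  -0.0157  0.1094] F [0.57 0.07 0.  ] delta tool mm [37.4  0.7 -0. ]
[321.5 218.9]
[316.5 218.9]
[311.4 218.9]
```

View pics/wrist2.png

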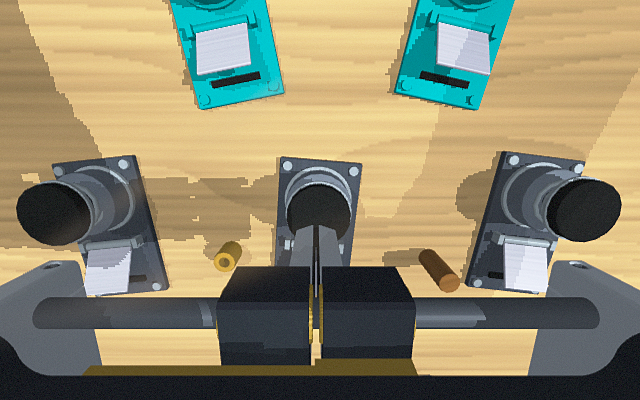

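play_rows(deltas=[[[17,2,0,0,0,0,0],[17,0,0,0,0,0,0],[3,0,0,0,0,0,0],[0,0,0,0,0,0,0],[0,0,0,0,0,0,0],[0,0,0,0,0,0,0]]])

```text
time_s: 5.95
ee_pos: [0.5047, -0.0131, 0.0735]
eef_rot: [-0.087, 1.57, -0.087]
force: [-1.4, -1.0, -0.6]
grip_width: 0.0003
```

play_rows(deltas=[[[3,0,0,0,0,0,0],[2,0,0,0,0,0,0],[2,0,0,0,0,0,0],[2,0,0,0,0,0,0],[0,0,0,0,0,0,0],[0,0,0,0,0,0,0]]])

```text
time_s: 6.55
ee_pos: [0.5044, -0.0133, 0.0639]
eef_rot: [-0.161, 1.571, -0.161]
force: [-1.2, 0.4, 3.1]
grip_width: 0.0002
```

```bash
python3 avg.py
```

```text
6.95 [2.56 2.24 2.99 3.01 3.25 2.65 2.2  3.07] 2.75 [ 0.5044 -0.0133  0.0639]
```

play_rows(deltas=[[[1,0,0,0,0,0,0],[0,0,0,0,0,0,0],[0,0,0,0,0,0,0]]])

```text
time_s: 7.25
ee_pos: [0.5043, -0.0133, 0.0628]
eef_rot: [-0.023, 1.571, -0.022]
force: [0.8, -0.1, 3.7]
grip_width: 0.0003
```

```bash
python3 avg.py
```

```text
7.65 [4.48 3.18 3.92 4.66 3.52 2.97 3.98 4.26] 3.87 [ 0.5043 -0.0133  0.0628]
```

play_rows(deltas=[[[-17,0,0,0,0,0,0],[-30,0,0,0,0,0,0],[0,-36,0,0,0,0,0],[0,-36,0,0,0,0,0],[0,-36,0,0,0,0,0],[0,-36,0,0,0,0,0],[0,-36,0,0,0,0,0],[0,-37,-1,0,0,0,0],[0,0,0,0,0,0,0],[0,0,0,0,0,0,0]]])

```text
time_s: 8.65
ee_pos: [0.5027, -0.2304, 0.1091]
eef_rot: [2.616, 1.569, 2.614]
force: [0.8, 0.8, -1.5]
grip_width: 0.0008
```

```bash
python3 - <<'E'
from h import *
from station import viewer
go([.503,-.230,.073])
c=viewer.camera("wrist"); pickle.dump(c,open("pics/wrist3.pkl","wb")); cv2.imwrite("pics/wrist3.png",c["img"][:,:,::-1])
for y in (.226,.230,.234): print(proj(c,[.503,-y,.068]).round(1))
E
```

```text
t 8.65 pos [ 0.5027 -0.2304  0.1091] F [ 0.78  0.76 -1.52] delta tool mm [36.1  0.4  0.3]
[321.2 219.5]
[316.1 219.5]
[311.1 219.5]
```

View pics/wrist3.png

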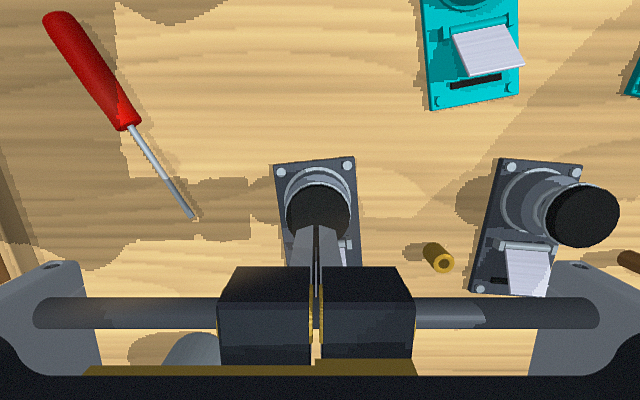

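Middle: about 0.74 N/mm. The right pad is centred under the fingers (u≈318), so I press it next.

play_rows(deltas=[[[17,1,0,0,0,0,0],[17,0,0,0,0,0,0],[2,0,0,0,0,0,0],[0,0,0,0,0,0,0],[0,0,0,0,0,0,0],[0,0,0,0,0,0,0]]])

```text
time_s: 9.3
ee_pos: [0.5037, -0.2293, 0.0746]
eef_rot: [-0.498, 1.57, -0.497]
force: [-0.0, -0.2, -0.4]
grip_width: 0.0004
```

play_rows(deltas=[[[3,0,0,0,0,0,0],[2,0,0,0,0,0,0],[3,0,0,0,0,0,0],[2,0,0,0,0,0,0],[0,0,0,0,0,0,0],[0,0,0,0,0,0,0]]])

```text
time_s: 9.9
ee_pos: [0.5033, -0.2293, 0.0638]
eef_rot: [2.902, 1.571, 2.902]
force: [-0.3, 0.4, 1.7]
grip_width: 0.0006
```

```bash
python3 avg.py
```

```text
10.3 [1.56 1.01 1.73 1.52 1.3  1.48 1.31 0.52] 1.3 [ 0.5033 -0.2293  0.0638]
```

play_rows(deltas=[[[1,0,0,0,0,0,0],[0,0,0,0,0,0,0],[0,0,0,0,0,0,0]]])

```text
time_s: 10.6
ee_pos: [0.5033, -0.2293, 0.0627]
eef_rot: [-0.892, 1.571, -0.892]
force: [-0.7, -0.9, 1.3]
grip_width: 0.0005
```

```bash
python3 avg.py
```

```text
11.0 [2.26 1.69 1.56 1.54 1.93 2.5  1.04 1.86] 1.8 [ 0.5033 -0.2293  0.0628]
```

play_rows(deltas=[[[-17,0,0,0,0,0,0],[-25,0,0,0,0,0,0],[0,2,25,0,0,0,0],[0,2,30,0,0,0,0],[0,2,25,0,0,0,0],[0,0,0,0,0,0,0],[0,0,0,0,0,0,0]]])

```text
time_s: 11.7
ee_pos: [0.5829, -0.2231, 0.1041]
eef_rot: [2.766, 1.57, 2.766]
force: [-1.0, 0.3, -0.5]
grip_width: 0.0004
```

```bash
python3 - <<'E'
from h import *
from station import viewer
go([.583,-.223,.05])
for n in("wrist","side"):
    c=viewer.camera(n); pickle.dump(c,open(f"pics/{n}4.pkl","wb")); im=c["img"][:,:,::-1]
    if n=="side": im=cv2.resize(im[150:300,230:430],None,fx=4,fy=4)
    cv2.imwrite(f"pics/{n}4.png",im)
    print(n,proj(c,[.583,-.223,.036]).round(1),proj(c,[.583,-.223,.105]).round(1))
E
```

```text
t 11.7 pos [ 0.5829 -0.2231  0.1041] F [-1.02  0.34 -0.54] delta tool mm [54.1  0.   0.2]
wrist [315.7 209.7] [315.7 239.6]
side [372.3 252. ] [373.8 229. ]
```

View pics/wrist4.png

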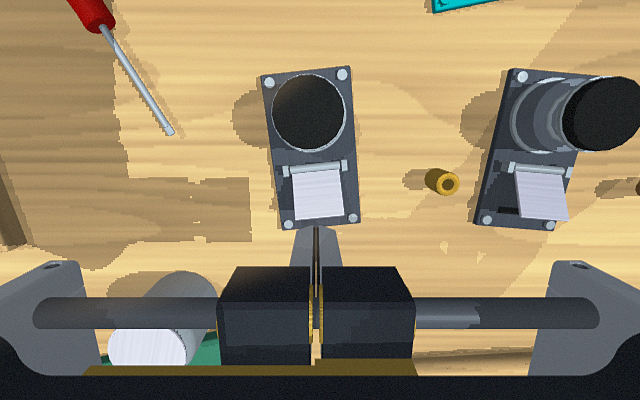

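View pics/side4.png

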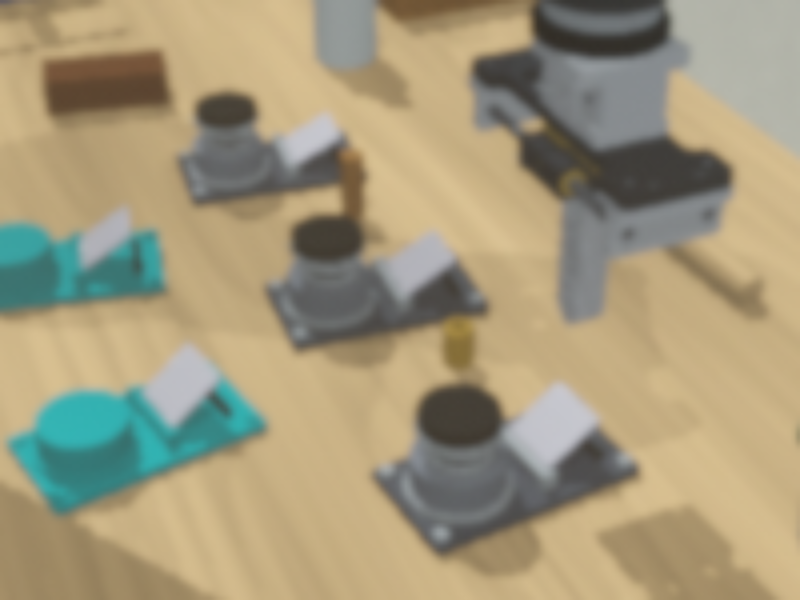

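play_rows(deltas=[[[20,1,0,0,0,0,0],[20,0,0,0,0,0,0],[12,0,0,0,0,0,0],[6,0,0,0,0,0,0],[6,0,0,0,0,0,0],[6,0,0,0,0,0,0],[6,0,0,0,0,0,0],[0,0,0,0,0,0,0],[0,0,0,0,0,0,0]]])

```text
time_s: 12.7
ee_pos: [0.5832, -0.2223, 0.0287]
eef_rot: [2.891, 1.57, 2.891]
force: [-0.5, -0.3, -0.7]
grip_width: 0.0003
```

play_rows(deltas=[[[4,0,0,0,0,0,0],[3,0,0,0,0,0,0],[0,0,0,0,0,0,0],[0,0,0,0,0,0,0]]])

```text
time_s: 13.1
ee_pos: [0.5832, -0.2222, 0.0216]
eef_rot: [2.696, 1.57, 2.696]
force: [0.4, -0.3, 0.0]
grip_width: 0.0001
```

```bash
python3 avg.py
```

```text
13.5 [-0.25 -1.12 -0.34  0.03 -0.27 -0.81 -0.84  0.06] -0.44 [ 0.5833 -0.2223  0.0218]
```

play_rows(deltas=[[[2,0,0,0,0,0,0],[2,0,0,0,0,0,0],[0,0,0,0,0,0,0],[0,0,0,0,0,0,0]]])

```text
time_s: 13.9
ee_pos: [0.5832, -0.2222, 0.0176]
eef_rot: [2.755, 1.57, 2.756]
force: [-0.5, 0.9, 0.2]
grip_width: 0.0002
```

play_rows(deltas=[[[1,0,0,0,0,0,0],[0,0,0,0,0,0,0]]])

```text
time_s: 14.1
ee_pos: [0.5833, -0.2223, 0.0167]
eef_rot: [2.6, 1.571, 2.6]
force: [0.8, -0.0, -0.1]
grip_width: 0.0003
```

play_rows(deltas=[[[1,0,0,0,0,0,0],[0,0,0,0,0,0,0]]])

```text
time_s: 14.3
ee_pos: [0.5834, -0.2223, 0.0162]
eef_rot: [-0.656, 1.571, -0.656]
force: [-2.6, 0.0, 4.5]
grip_width: 0.0005
```

```bash
python3 avg.py; python3 - <<'E'
from h import *
from station import viewer
c=viewer.camera("side"); im=c["img"][:,:,::-1]
cv2.imwrite("pics/side5.png",cv2.resize(im[150:300,230:430],None,fx=4,fy=4))
E
```

```text
14.7 [5.09 4.57 5.07 5.43 4.83 5.   5.76 5.06] 5.1 [ 0.5834 -0.2223  0.0161]
```

View pics/side5.png

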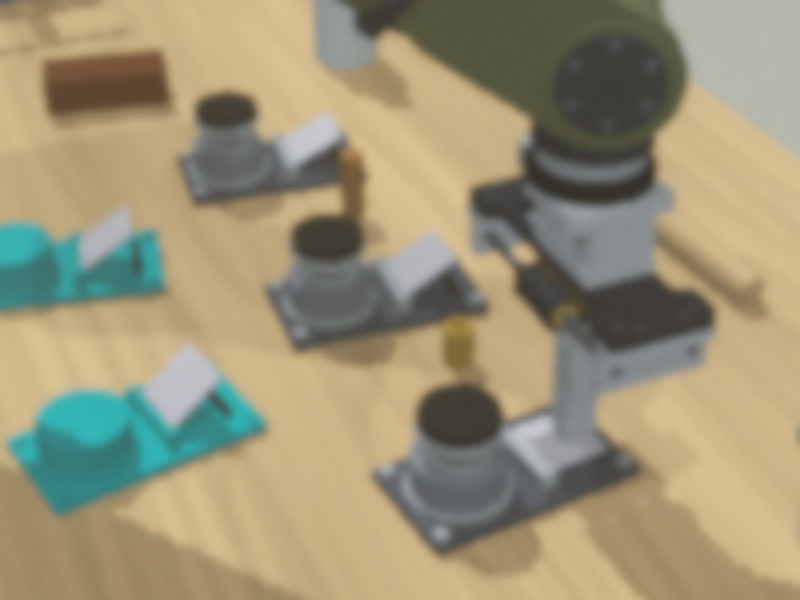

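play_rows(deltas=[[[1,0,0,0,0,0,0],[0,0,0,0,0,0,0]]])

```text
time_s: 14.95
ee_pos: [0.5834, -0.2224, 0.0159]
eef_rot: [-0.632, 1.57, -0.632]
force: [-5.5, 2.5, 12.5]
grip_width: 0.0007
```

play_rows(deltas=[[[-5,0,0,0,0,0,0],[-25,0,0,0,0,0,0],[-35,0,0,0,0,0,0],[-40,0,0,0,0,0,0],[-40,0,0,0,0,0,0],[0,0,-35,0,0,0,0],[0,0,-35,0,0,0,0],[0,0,-35,0,0,0,0],[0,0,0,0,0,0,0],[0,0,0,0,0,0,0]]])

```text
time_s: 15.95
ee_pos: [0.4784, -0.2225, 0.1603]
eef_rot: [-0.427, 1.57, -0.428]
force: [0.0, 0.6, -0.4]
grip_width: 0.0005
```

```bash
python3 - <<'E'
from h import *
from station import viewer
go([.583,-.223,.15])
c=viewer.camera("side"); im=c["img"][:,:,::-1]
cv2.imwrite("pics/side6.png",cv2.resize(im[150:300,230:430],None,fx=4,fy=4))
c=viewer.camera("scene"); im=c["img"][:,:,::-1]; cv2.imwrite("pics/scene6.png",im)
E
```

```text
t 15.95 pos [ 0.4784 -0.2225  0.1603] F [ 0.    0.62 -0.38] delta tool mm [ 10.4  -0.4 104.6]
```

View pics/side6.png

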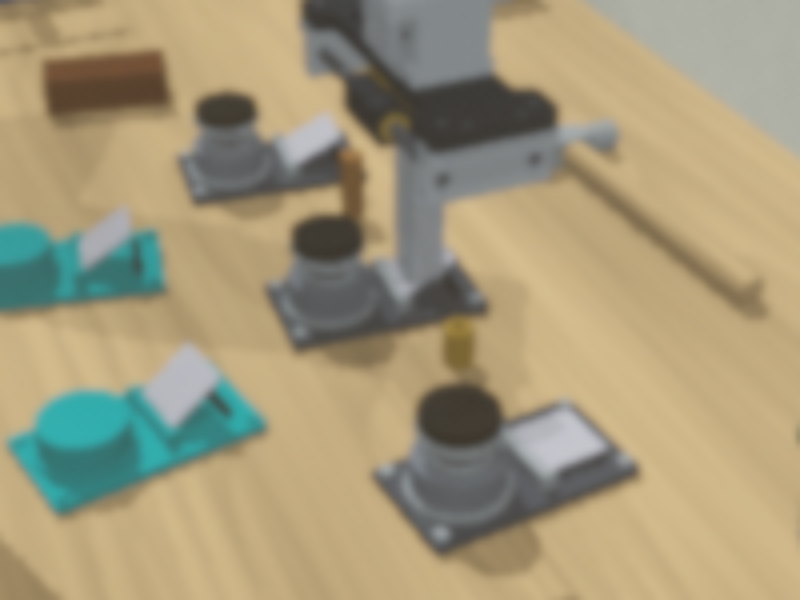

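View pics/scene6.png

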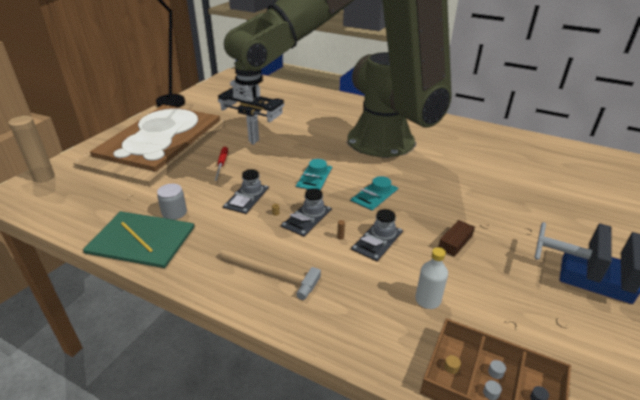

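The side view shows the right tag lying level (about 560,440 in the 4x crop). The other tags are still up, and nothing loose has moved. The arm is clear and at rest.

```bash
python3 -c "
from station import hand_in
print(hand_in())"
```

```text
the job is handed in; nothing more can be done
None
```

The right mount has the soft spring. I pushed its tag down level, moved the arm clear and handed the job in at about 16 s of the 58 s allowed.

I pressed the pads left, middle, right with closed fingertips, about 5 mm each:

| Mount | Force at about 5 mm | Stiffness |
|---|---|---|
| Left | 6.5 N | about 1.3 N/mm |
| Middle | 3.9 N | about 0.75 N/mm |
| Right | 1.8 N | about 0.35 N/mm |

The left value is slightly above the stated 1.2 N/mm limit. Force readings swung by roughly 1 N, but the right mount was clearly the softest.

**Tag:** the right tag met its stop with the fingertips at z ≈ 16 mm. The force there rose from near zero to 12.5 N, well inside the limits.

**Last checks:**
- The final pictures show the right tag level and the left tag up.
- The gripper hides part of the middle tag in the last side view. It was plainly up in the picture before, and nothing touched it.
- By eye, the dowel, bushing, hammer, glue bottle, screwdriver, offcut and tin are where they started.
- The fingertips ended clear at z = 0.16 m with force readings near zero.

No check failed.

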